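Open the ratchet clamp of the green gas tank

ROBOT

A 6-joint arm with a two-finger parallel gripper is mounted at the origin on the work surface. World frame = base frame: x ahead of the robot, y to its left, z up, the work surface at z = 0. Lengths are in m, angles in rad, forces in N, time in s.
With the tool pointing down it reaches from about 0.275 to 0.825 m from the base axis. Payload 5.2 kg.
Tool frame: the origin (TCP) lies at the centre of the arm's flange, where the gripper is bolted on; the fingertips stand 186 mm ahead of it and the grasp point (between the pads) lies 167 mm ahead of it; z points along the fingers, y is the direction in which the jaws open and shut (so a half turn about z gives the same grasp; the last joint's range is limited). The gripper opens to 93 mm and grips with 3 to 60 N. Pads are 15 mm wide; open, the fingers measure 128 mm over their backs; the gripper's body (75 mm by 188 mm) begins 65 mm behind the grasp point.
Start: joints at [-1.38, 0.259, 1.535, -0, 1.348, -0.203], TCP at [0.211, -0.508, 0.405] pointing down, gripper open.
Joint ranges: [-3.14, 3.14], [-0.91, 2.08], [0.19, 2.58], [-1.22, 4.36], [0.22, 2.71], [-3.12, 3.12]. Speed limits (rad/s): [2.57, 2.57, 3.14, 3.14, 3.14, 3.14].

INTERFACE

Orientations are given as [roll, pitch, yaw] about the fixed x, y, z axes, in that order (R = Rz(yaw) Ry(pitch) Rx(roll)).
In Python, from station import ctrl, viewer, finish_job gives the robot as it stands.
- The arm moves only by the tool move_arm, never from a script. Its argument "motion" is one flat list of numbers, 6 for each row, row after row: the shift along the tool's x, y, z in mm, then the turn, a rotation vector about the tool's x, y, z in rad. In form: [dx, dy, dz, rx, ry, rz, dx, dy, dz, rx, ry, rz, ...]. A call has 1 to 20 rows; each row shifts and turns the commanded pose from where the row before left it, along the tool's axes as they then stand; what a row does not reach is not made up. A row lasts 1/10 s, in which the tool goes at most 50 mm and 8.59 degrees, less where a joint would pass 70% of its speed; a pose out of reach is approached as far as the arm can. A call is refused whole if a number of a shift passes 50 or a number of a turn 0.15, either way. A call with a gripper value outside its range is refused whole. "jaw" is the opening, from 0 (shut) to 1 (fully open), set as the call begins (left out, the last holds). The fingers move at their own pace and stop on an object; the grip force is fixed at half the most. Time passes only in rows, so rows that do not move let the fingers close. It gives the time, the measured TCP pose, the force and the opening at its end, in the units of the state.
- ctrl.observe(): the state, without advancing time (a new reading comes with each control period).
- viewer.capture(name): name is "scene" or "top" or "wrist"; returns (picture, depth): 420x560x3 uint8, blue, green, red; 420x560 float32, m along the optical axis (not along the pixel's ray), 0 where there is no reading.
- viewer.camera_info(name): a dict with "K" (3x3 intrinsics, pixels), "position" and "rotation" of the camera in the world; the wrist camera has in their place "hand_eye" (4x4, takes a point from camera to tool coordinates, whose origin is the TCP and whose axes are the flange's). Camera axes: x right, y down, z forward; pixel columns grow to the right and rows downward; lengths in m; the calibration is good to about 2 mm. A picture is of the moment at which its call begins: read the wrist's pose just before it. camera_info takes no time and is no camera call.
- finish_job(): hands the job in, once; it reports no verdict.
The state is a dict: "time": time; "joints": joint angles; "dq": joint speeds; "tau": joint torques, N m; "tool_pos": TCP position; "tool_rot": TCP orientation; "wrist_force": force on the tool from outside, world axes, zero at the start; "ft_torque": the same for the moment, N m; "finger_gap": finger opening in m.
Only numpy, scipy, OpenCV 4.12 (cv2) and the standard library are available. Lean on these libraries where they do the work, as an engineer would, in place of code of your own. Each camera call takes 0.05 s, during which the arm holds its last target.

TASK

Open the bench clamp that holds the green gas tank: with a fingertip press its red ratchet release down until it stays down, then push the sliding jaw by its yellow plate all the way back along the bar to the end stop. Leave the green tank lying in its cradle, pick nothing up, and do not disturb the other clamp or anything else on the bench.

Things in the scene. Friction and masses are not known exactly. Their poses are not given: they have to be found in the camera images.
- clamp_green: bench clamp that holds the green tank (the clamp to open), screwed to the bench: aluminium base plate 275 x 120 x 10 mm. Origin: on the bench, 2.5 mm from the plate's centre; x runs along the toothed bar from the fixed jaw and tank (at -x) to the end stop (at +x), z up. The sliding jaw opens towards +x. The end stop block stands at x = 117 to 132 mm and is 52 mm tall; the two clamps are alike
- jaw_green (a joint): sliding jaw of the green tank's clamp, m along the clamp's +x: about 0 = shut on the tank (a few mm of slack at most), 0.060 = fully back against the end stop. While the ratchet is engaged it gives only about 4 mm of slack; released it slides against about 4 N of friction and stays where it is left
- release_green (a joint): red ratchet release of the green tank's clamp, a rocker on the sliding jaw, rad: 0 = pawl engaged, 0.30 = fully pressed; the pawl is clear of the teeth from 0.2. It takes about 5 N at the pad, and stays where it is left
- pad_green (a point): centre of the top face of the red release pad (36 mm along the bar, 42 mm across), 70 mm above the bench before pressing. It is pressed straight down, about 13 mm, its face then tilting 0.30 rad towards the tank and shifting 8 mm towards it; it rides on the jaw. The jaw's 74 mm tall clamping face stands between tank and pad, its near side 14 mm from the pad's edge
- push_green (a point): centre of the tank-side face of the upright yellow push plate (12 mm thick, 54 mm wide, from 64 mm to 106 mm above the bench) at the rear of the sliding jaw, 76 mm behind the centre of the red pad; this point is 85 mm above the bench. In front of it lies the jaw's blue cover, 64 mm high and 50 mm long. Pushing this face towards the clamp's +x opens the jaw
- tank_green: green gas sample tank with a white band and a brass valve, 48 mm thick, 142 mm long with the valve, lying across the clamp (valve towards the clamp's +y) in a V cradle that keeps it there when the jaw opens, 100 mm from the clamp's origin towards -x. Origin: on its axis, 55 mm above the bench; its top is 79 mm above the bench
- clamp_grey: bench clamp that holds the grey tank (the clamp to leave shut), screwed to the bench: aluminium base plate 275 x 120 x 10 mm. Origin: on the bench, 2.5 mm from the plate's centre; x runs along the toothed bar from the fixed jaw and tank (at -x) to the end stop (at +x), z up. The sliding jaw opens towards +x. The end stop block stands at x = 117 to 132 mm and is 52 mm tall; the two clamps are alike
- jaw_grey (a joint): sliding jaw of the grey tank's clamp, m along the clamp's +x: about 0 = shut on the tank (a few mm of slack at most), 0.060 = fully back against the end stop. While the ratchet is engaged it gives only about 4 mm of slack; released it slides against about 4 N of friction and stays where it is left
- release_grey (a joint): red ratchet release of the grey tank's clamp, a rocker on the sliding jaw, rad: 0 = pawl engaged, 0.30 = fully pressed; the pawl is clear of the teeth from 0.2. It takes about 5 N at the pad, and stays where it is left
- pad_grey (a point): centre of the top face of the red release pad (36 mm along the bar, 42 mm across), 70 mm above the bench before pressing. It is pressed straight down, about 13 mm, its face then tilting 0.30 rad towards the tank and shifting 8 mm towards it; it rides on the jaw. The jaw's 74 mm tall clamping face stands between tank and pad, its near side 14 mm from the pad's edge
- push_grey (a point): centre of the tank-side face of the upright yellow push plate (12 mm thick, 54 mm wide, from 64 mm to 106 mm above the bench) at the rear of the sliding jaw, 76 mm behind the centre of the red pad; this point is 85 mm above the bench. In front of it lies the jaw's blue cover, 64 mm high and 50 mm long. Pushing this face towards the clamp's +x opens the jaw
- tank_grey: grey gas sample tank with a white band and a brass valve, 48 mm thick, 142 mm long with the valve, lying across the clamp (valve towards the clamp's +y) in a V cradle that keeps it there when the jaw opens, 100 mm from the clamp's origin towards -x. Origin: on its axis, 55 mm above the bench; its top is 79 mm above the bench
- cap: brass valve cap, 20 mm wide and 13 mm tall, standing on the base plate of the green tank's clamp, beside the bar; to be left alone
- wrench: steel wrench, 150 mm long, lying on the bench between the clamps; to be left alone
- beaker: glass beaker, 70 mm wide and 90 mm tall, on the bench beyond the clamps; to be left alone
- reagent: amber glass jar with a black lid, 66 mm wide and 140 mm tall, on the bench beyond the clamps; to be left alone
- driver: screwdriver, 180 mm long, lying on the bench to the right; to be left alone
- dish: white ceramic bowl, 90 mm wide and 50 mm tall, on the bench to the left; to be left alone
Mind the look-alikes: they are no part of the job. There is more than one size of the tank_green; the job needs the largest.

How it is judged:
By the outcome, as a careful person would: the job done as asked, in the order asked, and still so for the second after the job is handed in, with the robot touching nothing.
It also fails if it takes over 43 s, if anything falls off the work surface, if the arm or the gripper's body presses on something with over 40 N, if the wrist force passes 120 N, or if a joint passes its speed limit or range.

## Working session

There is one attempt and no reset: what is moved stays moved. The work goes in short steps, Python scripts to look and compute and a tool call to move; the robot and the scene stay as the last step left them, time stands still between calls to the robot, and variables do not carry over. Pictures are saved under pics/ and viewed, and the job is handed in when it is done.

Besides the shell and the picture viewer there is one more tool, called after "Request:" as a command line: name --argument value ..., lists and objects as JSON in quotes. move_arm: Moves the arm, as the interface text tells. Its arguments: {"type":"object","properties":{"motion":{"type":"array"},"jaw":{"type":"number"}},"required":["motion"]}

```bash
mkdir -p pics; ls
python3 - <<'E'
from station import ctrl, viewer
import cv2,numpy as np
s=ctrl.observe(); print(s)
for n in ["scene","top"]:
    p,d=viewer.capture(n); cv2.imwrite(f"pics/{n}0.png",p); np.save(f"pics/{n}0.npy",d)
    print(n,viewer.camera_info(n))
print(viewer.camera_info("wrist"))
E
```

```text
pics
{'time': 0.0, 'joints': array([-1.37979835e+00,  2.59336789e-01,  1.53608970e+00,  1.14322227e-05,
        1.34800293e+00, -2.02766696e-01]), 'dq': array([ 0.00031664,  0.00185104,  0.00123676, -0.00105593,  0.00209203,
        0.00098388]), 'tau': array([ 7.12913115e-04, -4.37305319e+01, -2.83998549e+01,  7.20133516e-02,
        4.13546793e-02, -1.52076236e-04]), 'tool_pos': array([ 0.2110153 , -0.50767293,  0.40391809]), 'tool_rot': array([-3.13979577e+00, -3.80803507e-04,  3.93761797e-01]), 'wrist_force': array([-0.25755217,  0.17389904,  0.55597819]), 'ft_torque': array([ 0.00699744, -0.01979443, -0.03327118]), 'finger_gap': 0.09281394820607418}
scene {'K': array([[544.88886959,   0.        , 281.54282728],
       [  0.        , 544.88886959, 210.22782557],
       [  0.        ,   0.        ,   1.        ]]), 'position': array([ 0.98540954, -0.57034053,  1.25716589]), 'rotation': array([-2.59322633,  0.00967144,  0.64319941])}
top {'K': array([[413.16274551,   0.        , 282.73432394],
       [  0.        , 413.16274551, 208.47262309],
       [  0.        ,   0.        ,   1.        ]]), 'position': array([ 0.34965709, -0.00966643,  1.13097635]), 'rotation': array([-2.96097071,  0.02159948, -1.59326301])}
{'K': array([[294.45980791,   0.        , 280.37439164],
       [  0.        , 294.45980791, 210.30003538],
       [  0.        ,   0.        ,   1.        ]]), 'hand_eye': array([[-8.16861620e-04, -9.69896800e-01, -2.43514947e-01,
         6.75320081e-02],
       [ 9.99999581e-01, -8.92807070e-04,  2.01504850e-04,
         8.55108295e-04],
       [-4.12850775e-04, -2.43514680e-01,  9.69897123e-01,
         1.91628329e-02],
       [ 0.00000000e+00,  0.00000000e+00,  0.00000000e+00,
         1.00000000e+00]])}
```

View pics/scene0.png

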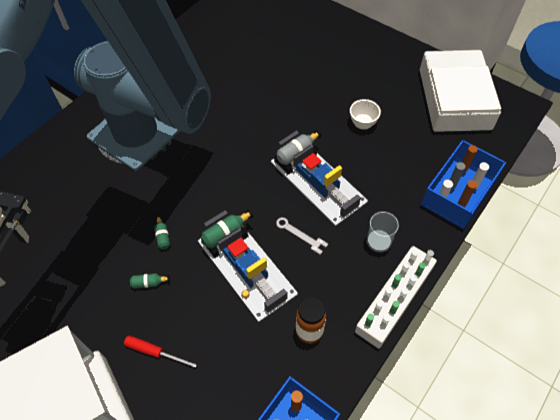

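View pics/top0.png

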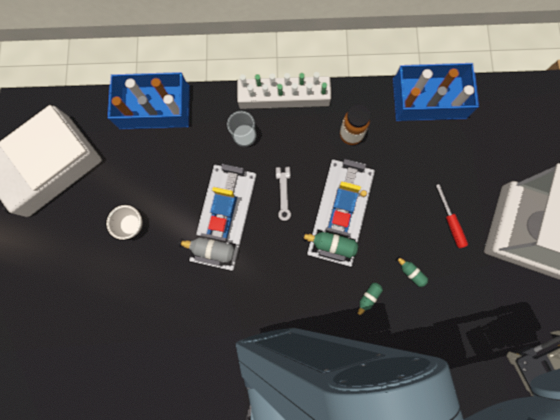

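The scene picture shows three green tanks: a large one in a clamp at scene (222,228), which is top (335,244), and two small loose ones at scene (162,233) and (148,281). The largest, held in a clamp, fits the description. Next I'll measure and take an enlarged crop to confirm.

```bash
cat > h.py <<'E'
import numpy as np,cv2
from scipy.spatial.transform import Rotation as Ro
from station import ctrl,viewer
def cam(n):
    c=viewer.camera_info(n)
    if n=="wrist":
        s=ctrl.observe(); T=np.eye(4); T[:3,:3]=Ro.from_euler('xyz',s['tool_rot']).as_matrix(); T[:3,3]=s['tool_pos']
        M=T@c['hand_eye']; return c['K'],M[:3,3],M[:3,:3]
    return c['K'],np.array(c['position']),Ro.from_euler('xyz',c['rotation']).as_matrix()
def ray(C,u,v):
    K,p,R=C; return p,R@np.linalg.solve(K,[u,v,1.0])
def plane(C,u,v,z):
    p,d=ray(C,u,v); return p+d*(z-p[2])/d[2]
def deproj(C,d,m):
    v,u=np.nonzero(m&(d>0)); K,p,R=C; z=d[v,u]
    P=np.stack([(u-K[0,2])/K[0,0]*z,(v-K[1,2])/K[1,1]*z,z],1); return P@R.T+p
def masks(img):
    h=cv2.cvtColor(img,cv2.COLOR_BGR2HSV)
    r=cv2.inRange(h,(0,170,120),(6,255,255))|cv2.inRange(h,(174,170,120),(180,255,255))
    y=cv2.inRange(h,(22,150,120),(34,255,255))
    g=cv2.inRange(h,(60,80,20),(90,255,255)); 
    b=cv2.inRange(h,(100,130,40),(120,255,255))
    return dict(red=r,yellow=y,green=g,blue=b)
def blobs(m,mina=20):
    n,l,s,c=cv2.connectedComponentsWithStats(m)
    return [(i,s[i,4],c[i].round(1),l==i) for i in range(1,n) if s[i,4]>=mina]
E
python3 - <<'E'
from h import *
for n in ["top","scene"]:
    p=cv2.imread(f"pics/{n}0.png"); d=np.load(f"pics/{n}0.npy"); C=cam(n)
    for k,m in masks(p).items():
        for i,a,c,mm in blobs(m,25):
            P=deproj(C,d,mm)
            if len(P)==0: continue
            z={'red':.07,'yellow':.106,'green':.06,'blue':.064}[k]
            print(n,k,a,c,'depth med',np.median(P,0).round(3),'zmax',np.percentile(P[:,2],95).round(3),'plane',plane(C,*c,z).round(3)[:2])
p=cv2.imread("pics/top0.png"); q=cv2.imread("pics/scene0.png")
a=cv2.resize(p[145:325,285:445],None,fx=2.4,fy=2.4,interpolation=2); b=cv2.resize(q[195:330,120:310],None,fx=2.1,fy=2.1*a.shape[0]/a.shape[0],interpolation=2)
b=cv2.resize(b,(400,a.shape[0]))
cv2.imwrite("pics/crop0.png",np.hstack([a,b]))
E
```

```text
top red 192 [341.  218.5] depth med [ 0.514 -0.141  0.072] zmax 0.075 plane [ 0.514 -0.141]
top red 337 [456.9 231.1] depth med [ 0.478 -0.454  0.025] zmax 0.03 plane [ 0.473 -0.436]
top red 183 [216.8 223.5] depth med [0.508 0.181 0.072] zmax 0.075 plane [0.509 0.181]
top yellow 124 [349.5 186.6] depth med [ 0.59  -0.163  0.107] zmax 0.11 plane [ 0.589 -0.162]
top yellow 102 [222.9 191.6] depth med [0.586 0.16  0.106] zmax 0.11 plane [0.585 0.16 ]
top green 30 [257.9  79.5] depth med [0.899 0.068 0.094] zmax 0.099 plane [0.914 0.07 ]
top green 28 [301.3  78.1] depth med [ 0.899 -0.049  0.093] zmax 0.098 plane [ 0.915 -0.051]
top green 26 [323.6  87.9] depth med [ 0.867 -0.11   0.093] zmax 0.1 plane [ 0.883 -0.112]
top green 29 [279.7  89.3] depth med [0.869 0.009 0.093] zmax 0.098 plane [0.883 0.01 ]
top green 266 [323.1 240.5] depth med [ 0.457 -0.092  0.076] zmax 0.082 plane [ 0.459 -0.094]
top green 329 [346.8 246.9] depth med [ 0.438 -0.152  0.077] zmax 0.082 plane [ 0.441 -0.154]
top green 127 [408.1 267.7] depth med [ 0.385 -0.315  0.03 ] zmax 0.035 plane [ 0.384 -0.307]
top g
[... 2095 characters left out ...]
43  0.292 -0.339] zmax -0.184 plane [-0.328 -0.022]
scene blue 2076 [543.3  55.1] depth med [ 0.817  1.259 -0.197] zmax -0.189 plane [0.852 0.936]
scene blue 3081 [461.3 185.7] depth med [0.87  0.376 0.025] zmax 0.077 plane [0.873 0.348]
scene blue 501 [315.6 176.5] depth med [0.547 0.153 0.044] zmax 0.064 plane [0.549 0.144]
scene blue 30 [336.5 183.1] depth med [0.595 0.179 0.034] zmax 0.04 plane [0.605 0.16 ]
scene blue 477 [242.5 262.4] depth med [ 0.552 -0.166  0.059] zmax 0.065 plane [ 0.552 -0.169]
scene blue 30 [264.5 272.9] depth med [ 0.603 -0.148  0.035] zmax 0.043 plane [ 0.612 -0.159]
scene blue 1804 [297.8 404.8] depth med [ 0.845 -0.344  0.007] zmax 0.079 plane [ 0.855 -0.358]
```

View pics/crop0.png

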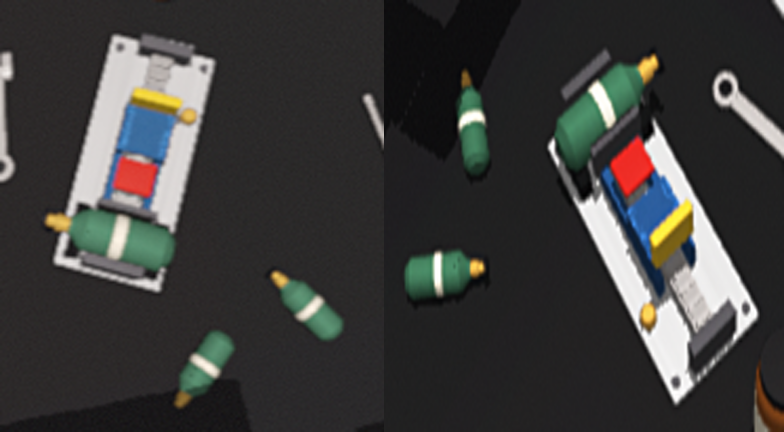

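The crop confirms it. The green clamp has a red pad at top (341,218), a yellow plate at (349,187), and the brass cap beside the bar at (363,193). The two small tanks are loose on the bench. The pad is at about (0.515, -0.143, 0.070) and the bar heading is about -0.29 rad. I'll move above it with the gripper shut and tool x along the bar.

Request:
move_arm --motion '[0,0,0,0,0,0.137,0,0,0,0,0,0.137,0,0,0,0,0,0.137,0,0,0,0,0,0.137,0,0,0,0,0,0.136,10,-20,0,0,0,0,16,-33,0,0,0,0,16,-33,0,0,0,0,16,-33,0,0,0,0,16,-33,0,0,0,0,16,-33,0,0,0,0,16,-33,0,0,0,0,16,-33,0,0,0,0,16,-33,0,0,0,0,16,-33,0,0,0,0,16,-33,0,0,0,0,16,-33,0,0,0,0,16,-33,0,0,0,0,6,-20,0,0,0,0]' --jaw 0

```text
time: 2.0
tool_pos: [0.5365, -0.1476, 0.4042]
tool_rot: [-3.141, 0.0, -0.289]
wrist_force: [0.4, -0.1, 0.3]
finger_gap: 0.0001
```

Request:
move_arm --motion '[0,0,0,0,0,0,0,0,0,0,0,0,0,0,0,0,0,0]'

```text
time: 2.3
tool_pos: [0.5346, -0.1504, 0.4045]
tool_rot: [3.141, 0.001, -0.291]
wrist_force: [0.5, -0.4, 0.6]
finger_gap: 0.0007
```

Run:
```python
from h import *
s=ctrl.observe(); print(s['time'],s['tool_pos'],s['tool_rot'],s['wrist_force'],s['finger_gap'],s['joints'])
out={}
for n in ["wrist","top","scene"]:
    C=cam(n); p,d=viewer.capture(n); cv2.imwrite(f"pics/{n}1.png",p); np.save(f"pics/{n}1.npy",d)
    for k,m in masks(p).items():
        if k=='green': continue
        for i,a,c,mm in blobs(m,60):
            P=deproj(C,d,mm); 
            if not len(P): continue
            M=np.median(P,0)
            if abs(M[0]-.55)<.1 and abs(M[1]+.15)<.08:
                T=P[P[:,2]>np.percentile(P[:,2],95)-.006]
                print(n,k,a,c,M.round(3),'top',T.mean(0).round(4),plane(C,*c,{'red':.07,'yellow':.106,'blue':.064}[k]).round(4),
                 'rect',cv2.minAreaRect((T[:,:2]*1000).astype(np.float32)))
```

```text
2.3 [ 0.53459591 -0.15042536  0.40454593] [ 3.14118069e+00  6.32379022e-04 -2.90985997e-01] [ 0.45060429 -0.42536509  0.58324674] 0.0007000426895201655 [-4.74975728e-01  2.68547026e-01  1.52212467e+00 -5.33486364e-04
  1.35146732e+00  1.38692268e+00]
wrist red 1062 [277.3 217.7] [ 0.517 -0.142  0.071] top [ 0.5166 -0.142   0.0708] [ 0.5164 -0.142   0.07  ] rect ((515.9302978515625, -141.86026000976562), (39.581817626953125, 34.83191680908203), 74.51091766357422)
wrist yellow 474 [281.4 143.6] [ 0.592 -0.172  0.107] top [ 0.5929 -0.1695  0.1065] [ 0.5929 -0.1695  0.106 ] rect ((594.1734008789062, -165.5763702392578), (52.01847839355469, 9.980029106140137), 73.2807846069336)
wrist blue 2286 [277.5 177.1] [ 0.561 -0.156  0.065] top [ 0.5637 -0.1562  0.0649] [ 0.5589 -0.155   0.064 ] rect ((563.32958984375, -156.114013671875), (52.21048355102539, 46.96168899536133), 73.11705780029297)
top red 189 [340.9 218.3] [ 0.514 -0.141  0.072] top [ 0.5135 -0.141   0.0722] [ 0.514  -0.1413  0.07  ] rect ((513.6513671875, -140.37217712402344), (39.447792053222656, 32.934329986572266), 74.91235351562
[... 152 characters left out ...]
44), (50.57074737548828, 62.539310455322266), 66.59037017822266)
scene red 90 [240.5 244. ] [ 0.517 -0.134  0.067] top [ 0.5185 -0.1343  0.0683] [ 0.5185 -0.135   0.07  ] rect ((518.1695556640625, -135.7137908935547), (21.56306266784668, 34.67348098754883), 71.02381896972656)
scene yellow 182 [255.8 267.4] [ 0.596 -0.171  0.1  ] top [ 0.5956 -0.1675  0.1033] [ 0.6001 -0.1748  0.106 ] rect ((595.65185546875, -168.4423065185547), (51.14027786254883, 13.91641616821289), 74.0535659790039)
scene blue 463 [242.6 262.5] [ 0.553 -0.166  0.059] top [ 0.5561 -0.159   0.0619] [ 0.5522 -0.1691  0.064 ] rect ((564.4791259765625, -159.07470703125), (53.37522506713867, 50.83415985107422), 72.8785171508789)
```

View pics/wrist1.png

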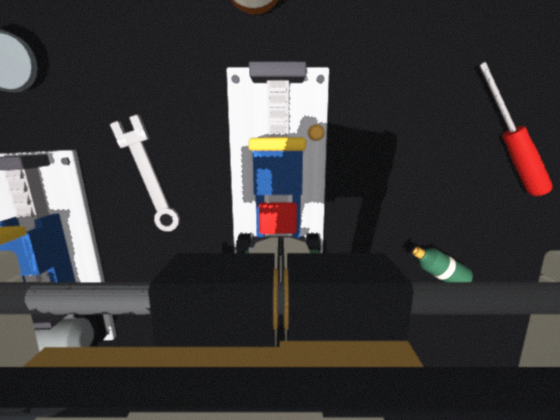

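The wrist picture shows the pad at (277,218), the yellow plate at (281,144) and the cap at (316,132). Measured sizes and heights match the description: the pad is 40x35 mm at 0.071, and the pad-to-plate distance is 81.5 mm against an expected 82. I'm lowering the shut fingertips over the pad, slightly to its tank side.

Request:
move_arm --motion '[-8,-1,5,0,0,0,-8,-1,15,0,0,0,-8,-1,20,0,0,0,0,0,20,0,0,0,0,0,20,0,0,0,0,0,20,0,0,0,0,0,15,0,0,0,0,0,10,0,0,0,0,0,5,0,0,0,0,0,0,0,0,0,0,0,0,0,0,0]'

```text
time: 3.55
tool_pos: [0.5131, -0.1401, 0.2754]
tool_rot: [3.141, -0.001, -0.29]
wrist_force: [0.3, 0.4, -0.3]
finger_gap: 0.0008
```

Run:
```python
from h import *
s=ctrl.observe(); print(s['time'],s['tool_pos'],s['tool_rot'],s['wrist_force'])
R=Ro.from_euler('xyz',s['tool_rot']).as_matrix(); print('tip',s['tool_pos']+R[:,2]*.186, 'pad in tool',R.T@(np.array([.516,-.142,.07])-s['tool_pos'])*1000)
p,d=viewer.capture("wrist"); cv2.imwrite("pics/wrist2.png",p)
q,d=viewer.capture("scene"); cv2.imwrite("pics/scene2.png",cv2.resize(q[180:320,170:320],None,fx=4,fy=4,interpolation=2))
```

```text
3.55 [ 0.51314829 -0.14005598  0.27535692] [ 3.14142068e+00 -1.02277516e-03 -2.90305557e-01] [ 0.30315845  0.35759373 -0.30167159]
tip [ 0.51332141 -0.14014109  0.08935702] pad in tool [  3.07880946   1.01106885 205.36034913]
```

View pics/wrist2.png

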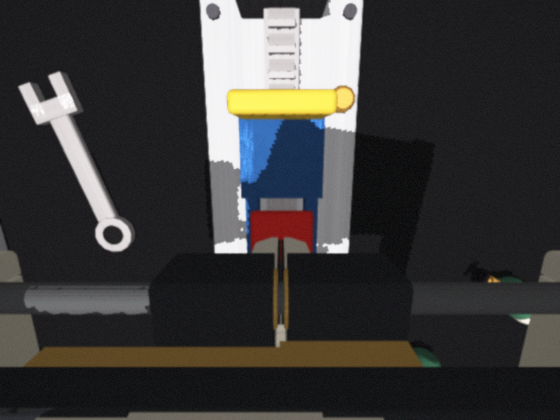

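View pics/scene2.png

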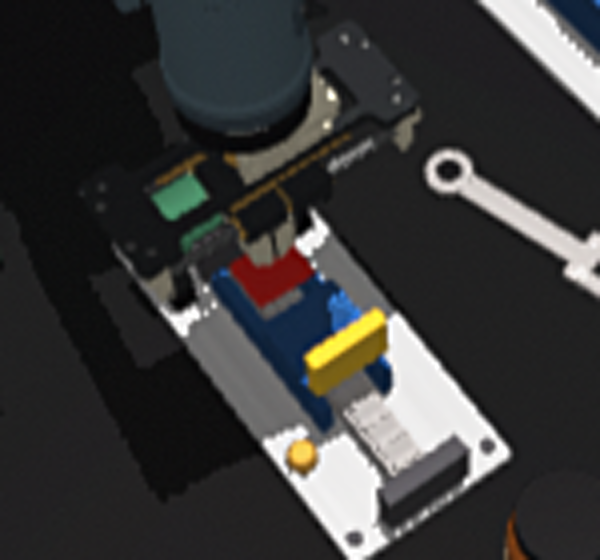

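The fingertips are 19 mm above the pad and centred across it in the wrist view (pad at (280,230)). Now pressing.

Request:
move_arm --motion '[0,0,8,0,0,0,0,0,7,0,0,0,0,0,3,0,0,0,0,0,3,0,0,0,0,0,3,0,0,0,0,0,2,0,0,0,0,0,0,0,0,0]'

```text
time: 4.35
tool_pos: [0.5122, -0.1396, 0.2485]
tool_rot: [-3.141, 0.003, -0.29]
wrist_force: [-4.1, 1.0, 3.9]
finger_gap: 0.0003
```

Request:
move_arm --motion '[0,0,2,0,0,0,0,0,2,0,0,0,0,0,0,0,0,0]'

```text
time: 4.65
tool_pos: [0.5125, -0.1396, 0.2449]
tool_rot: [-3.142, 0.002, -0.29]
wrist_force: [-3.9, 1.0, 6.3]
finger_gap: 0.0005
```

Request:
move_arm --motion '[0,0,2,0,0,0,0,0,1,0,0,0,0,0,0,0,0,0]'

```text
time: 4.95
tool_pos: [0.5139, -0.1401, 0.2442]
tool_rot: [3.141, -0.004, -0.29]
wrist_force: [-3.2, 2.4, 18.5]
finger_gap: 0.0005
```

The force jumped to 18.5 N with almost no further travel, so the pad is on its stop. I'm lifting clear to look at it.

Request:
move_arm --motion '[0,0,-10,0,0,0,0,0,-20,0,0,0,0,0,-20,0,0,0,0,0,-20,0,0,0,8,0,-10,0,0,0,18,0,0,0,0,0,16,0,0,0,0,0,8,0,0,0,0,0,0,0,0,0,0,0,0,0,0,0,0,0]'

```text
time: 5.95
tool_pos: [0.5605, -0.154, 0.3212]
tool_rot: [-3.141, 0.002, -0.29]
wrist_force: [0.4, 0.4, -0.2]
finger_gap: 0.0005
```

Run:
```python
from h import *
s=ctrl.observe(); print(s['time'],s['tool_pos'],s['tool_rot'],s['wrist_force'])
R=Ro.from_euler('xyz',s['tool_rot']).as_matrix(); print('tip',s['tool_pos']+R[:,2]*.186)
B=np.array([.958,-.286]);Y=np.array([.286,.958])
for n in ["wrist","scene","top"]:
    C=cam(n); p,d=viewer.capture(n); cv2.imwrite(f"pics/{n}3.png",p)
    for k in ['red','yellow']:
        for i,a,c,mm in blobs(masks(p)[k],20):
            P=deproj(C,d,mm)
            if not len(P): continue
            M=np.median(P,0)
            if abs(M[0]-.55)<.1 and abs(M[1]+.15)<.08:
                q=(P[:,:2]-[.516,-.142])@np.stack([B,Y],1)
                A=np.c_[q,np.ones(len(q))]; f=np.linalg.lstsq(A,P[:,2],rcond=None)[0]
                print(n,k,a,c,M.round(3),'along',np.percentile(q[:,0],[3,97]).round(3),'across',np.percentile(q[:,1],[3,97]).round(3),'z',np.percentile(P[:,2],[5,95]).round(3),'slope',f.round(3))
    if n=="scene": cv2.imwrite("pics/scene3.png",cv2.resize(p[180:320,170:320],None,fx=4,fy=4,interpolation=2))
```

```text
5.95 [ 0.56045315 -0.15400905  0.32118863] [-3.14139548e+00  1.62419318e-03 -2.90076972e-01] [ 0.43177767  0.44150228 -0.19618979]
tip [ 0.56017416 -0.1538875   0.13518888]
wrist yellow 1445 [283.6 168.6] [ 0.605 -0.17   0.106] along [0.087 0.098] across [-0.024  0.024] z [0.085 0.108] slope [-0.812 -0.01   0.18 ]
scene red 38 [233.8 254.2] [ 0.519 -0.162  0.055] along [-0.005  0.073] across [-0.053 -0.014] z [0.052 0.097] slope [ 0.708 -2.994 -0.004]
scene yellow 193 [258.6 270.7] [ 0.607 -0.174  0.1  ] along [0.089 0.1  ] across [-0.028  0.021] z [0.074 0.106] slope [-1.781e+00 -1.000e-03  2.650e-01]
```

View pics/wrist3.png

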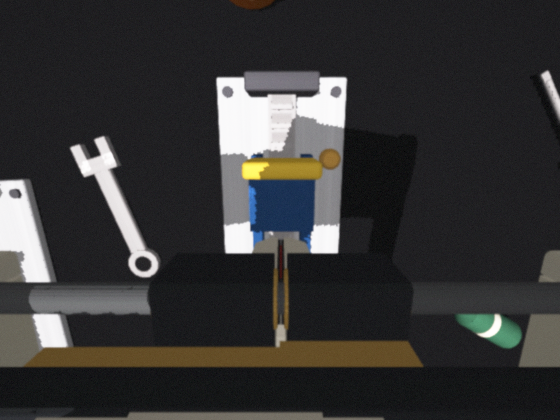

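View pics/scene3.png

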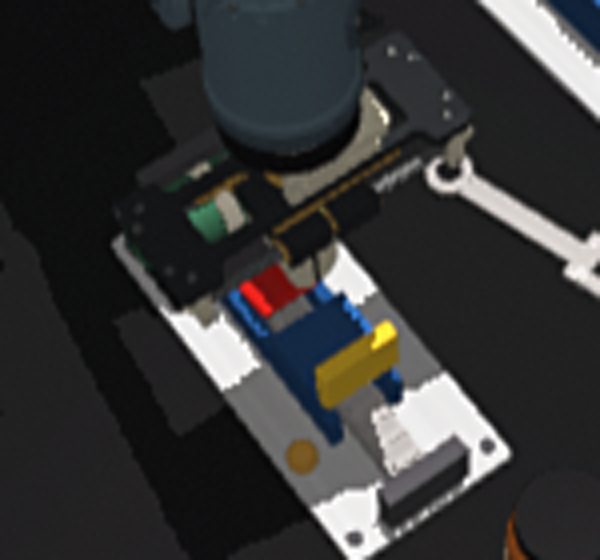

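In the scene view the pad is down and tilted. The jaw crept about 11 mm backwards during the press, so the ratchet is free. The plate face is now about 87 mm from the original pad centre. The fingertips are in front of it, and I'm lowering them to about 77 mm height, above the 64 mm cover.

Request:
move_arm --motion '[4,1,5,0,0,0,4,0,12,0,0,0,4,0,15,0,0,0,0,0,13,0,0,0,0,0,9,0,0,0,0,0,4,0,0,0,0,0,0,0,0,0]'

```text
time: 6.8
tool_pos: [0.5718, -0.1585, 0.2627]
tool_rot: [-3.141, 0.002, -0.29]
wrist_force: [0.5, -0.5, -0.5]
finger_gap: 0.0004
```

Run:
```python
from h import *
s=ctrl.observe(); print(s['time'],s['tool_pos'],s['tool_rot'],s['wrist_force'])
q=(s['tool_pos'][:2]-[.516,-.142]); print(q@[.958,-.286],q@[.286,.958],s['tool_pos'][2]-.186)
p,d=viewer.capture("scene"); cv2.imwrite("pics/scene4.png",cv2.resize(p[180:320,170:320],None,fx=4,fy=4,interpolation=2))
```

```text
6.8 [ 0.57184384 -0.15848374  0.26272676] [-3.14129166e+00  1.82141935e-03 -2.90220267e-01] [ 0.51579296 -0.53247003 -0.45016606]
0.05821275299975005 0.00017991403944297296 0.07672675910810206
```

View pics/scene4.png

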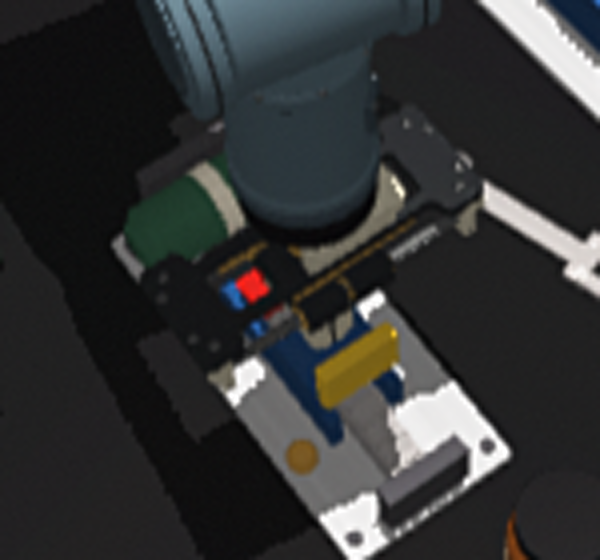

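The fingertips are in front of the plate (crop (335,325)) with no contact force. Pushing now.

Request:
move_arm --motion '[7,0,0,0,0,0,6,0,0,0,0,0,4,0,0,0,0,0,3,0,0,0,0,0,3,0,0,0,0,0,3,0,0,0,0,0,4,0,0,0,0,0,4,0,0,0,0,0,4,0,0,0,0,0,0,0,0,0,0,0]'

```text
time: 7.85
tool_pos: [0.6093, -0.1697, 0.2637]
tool_rot: [-3.141, -0.001, -0.29]
wrist_force: [-1.2, 0.1, 1.3]
finger_gap: 0.0004
```

Request:
move_arm --motion '[4,0,0,0,0,0,4,0,0,0,0,0,4,0,0,0,0,0,4,0,0,0,0,0,4,0,0,0,0,0,3,0,0,0,0,0]'

```text
time: 8.45
tool_pos: [0.6309, -0.1761, 0.2636]
tool_rot: [-3.141, 0.0, -0.29]
wrist_force: [-4.5, 1.2, 1.4]
finger_gap: 0.0004
```

Run:
```python
from h import *
s=ctrl.observe(); print(s['time'],s['tool_pos'],s['tool_rot'],s['wrist_force'])
q=(s['tool_pos'][:2]-[.516,-.142]); print(q@[.958,-.286],q@[.286,.958],s['tool_pos'][2]-.186)
p,d=viewer.capture("scene"); cv2.imwrite("pics/scene5.png",cv2.resize(p[180:320,170:320],None,fx=4,fy=4,interpolation=2))
```

```text
8.45 [ 0.63090281 -0.17612803  0.26357223] [-3.14146770e+00  1.80618802e-04 -2.90218407e-01] [-4.53480683  1.2195971   1.43214707]
0.11983750710302467 0.00016755235456435147 0.0775722320684174
```

View pics/scene5.png

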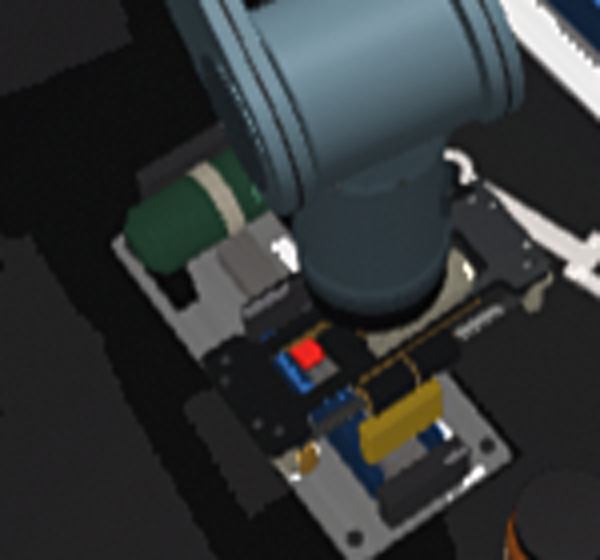

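The plate is moving at about 4.5 N and the jaw is near the end stop. I'm creeping in until the force rises.

Request:
move_arm --motion '[3,0,0,0,0,0,2,0,0,0,0,0,2,0,0,0,0,0,1,0,0,0,0,0]'

```text
time: 8.9
tool_pos: [0.6367, -0.1778, 0.2636]
tool_rot: [-3.141, 0.006, -0.29]
wrist_force: [-14.6, 3.8, 8.4]
finger_gap: 0.0007
```

Request:
move_arm --motion '[1,0,0,0,0,0,1,0,0,0,0,0,0,0,0,0,0,0]'

```text
time: 9.2
tool_pos: [0.6373, -0.178, 0.2636]
tool_rot: [-3.142, 0.01, -0.29]
wrist_force: [-18.4, 4.9, 10.6]
finger_gap: 0.0006
```

It's firmly on the stop: 19 N and no more travel. I'm backing off, lifting and clearing the view.

Request:
move_arm --motion '[-4,0,0,0,0,0,-7,0,0,0,0,0,-5,0,-8,0,0,0,0,0,-20,0,0,0,0,0,-30,0,0,0,0,0,-35,0,0,0,0,0,-35,0,0,0,-20,0,-20,0,0,0,-35,0,0,0,0,0,-40,0,0,0,0,0,-40,0,0,0,0,0,-40,0,0,0,0,0,-40,0,0,0,0,0,-30,0,0,0,0,0,-15,0,0,0,0,0,0,0,0,0,0,0,0,0,0,0,0,0]'

```text
time: 10.9
tool_pos: [0.3766, -0.1005, 0.4126]
tool_rot: [3.141, -0.003, -0.291]
wrist_force: [1.9, 0.1, 0.8]
finger_gap: 0.0001
```

Run:
```python
from h import *
s=ctrl.observe(); print(s['time'],s['tool_pos'],s['tool_rot'],s['wrist_force'])
B=np.array([.958,-.286]);Y=np.array([.286,.958])
for n in ["scene","top","wrist"]:
    C=cam(n); p,d=viewer.capture(n); cv2.imwrite(f"pics/{n}6.png",p)
    for k in ['red','yellow','green']:
        for i,a,c,mm in blobs(masks(p)[k],40):
            P=deproj(C,d,mm)
            if not len(P): continue
            M=np.median(P,0)
            if M[0]<.75:
                q=(P[:,:2]-[.516,-.142])@np.stack([B,Y],1)
                f=np.linalg.lstsq(np.c_[q,np.ones(len(q))],P[:,2],rcond=None)[0]
                print(n,k,a,c,M.round(3),'along',np.percentile(q[:,0],[3,50,97]).round(3),'z',np.percentile(P[:,2],[5,95]).round(3),'slope',f[0].round(2))
    if n=="scene": cv2.imwrite("pics/scene6c.png",cv2.resize(p[180:330,120:320],None,fx=4,fy=4,interpolation=2))
```

```text
10.9 [ 0.37658098 -0.10048764  0.41258794] [ 3.14100003e+00 -3.05841532e-03 -2.90638706e-01] [1.88929037 0.10976074 0.81594349]
scene red 164 [311.4 160.6] [0.511 0.18  0.067] along [-0.129 -0.096 -0.081] z [0.061 0.071] slope 0.26
scene red 200 [249.7 264.7] [ 0.567 -0.16   0.055] along [0.035 0.054 0.069] z [0.047 0.061] slope 0.4
scene red 399 [141.9 345.7] [ 0.483 -0.459  0.021] along [0.023 0.06  0.096] z [0.013 0.026] slope 0.09
scene yellow 146 [332.4 174.7] [0.592 0.157 0.099] along [-0.06  -0.011 -0.007] z [0.069 0.106] slope 1.26
scene yellow 161 [270.5 285.7] [ 0.653 -0.188  0.102] along [0.137 0.145 0.149] z [0.074 0.106] slope -1.68
scene green 472 [115.5  20.9] [-0.71   0.503 -0.277] along [-1.406 -1.358 -1.324] z [-0.38  -0.176] slope 0.53
scene green 853 [145.8  12.6] [-0.613  0.588 -0.252] along [-1.338 -1.292 -1.278] z [-0.326 -0.179] slope 0.6
scene green 265 [233.6 223. ] [ 0.468 -0.099  0.07 ] along [-0.094 -0.059 -0.044] z [0.053 0.078] slope 0.17
scene green 81 [159.9 226. ] [ 0.298 -0.202  0.026] along [-0.217 -0.19  -0.18 ] z [-0.001  0.031] slope 0.6
scene g
[... 1539 characters left out ...]
4 -0.099 -0.081] z [0.069 0.072] slope -0.0
wrist green 1655 [252.4 128.2] [ 0.459 -0.096  0.075] along [-0.09  -0.068 -0.048] z [0.064 0.08 ] slope 0.01
wrist green 2052 [309.  128.1] [ 0.442 -0.152  0.076] along [-0.09  -0.068 -0.048] z [0.065 0.08 ] slope 0.0
wrist green 734 [449.1 134.8] [ 0.386 -0.315  0.028] along [-0.091 -0.075 -0.06 ] z [0.016 0.033] slope -0.02
wrist green 653 [476.6 152.7] [ 0.355 -0.343  0.031] along [-0.11  -0.096 -0.08 ] z [0.019 0.033] slope 0.15
wrist green 708 [383.2 197.8] [ 0.333 -0.223  0.03 ] along [-0.168 -0.152 -0.137] z [0.014 0.033] slope -0.21
wrist green 479 [369.6 226.9] [ 0.3   -0.198  0.029] along [-0.205 -0.19  -0.178] z [0.015 0.033] slope 0.16
```

View pics/scene6c.png

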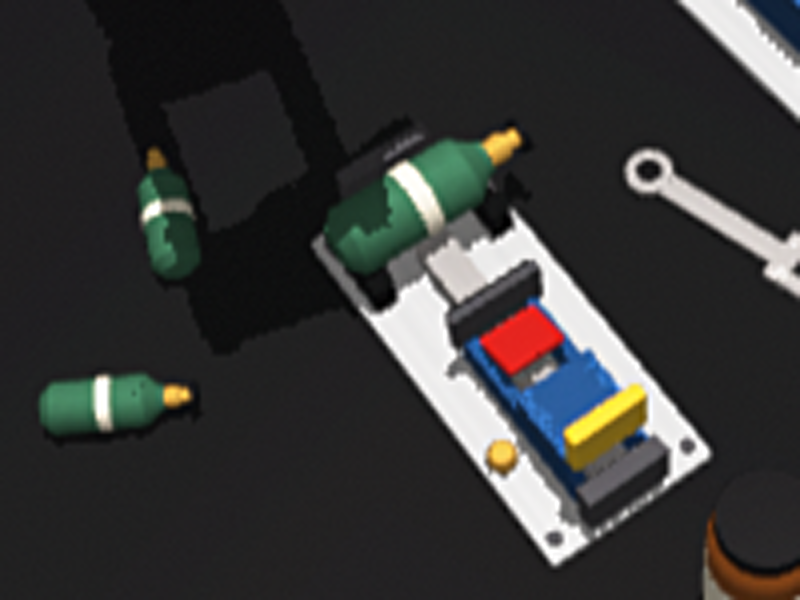

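View pics/top6.png

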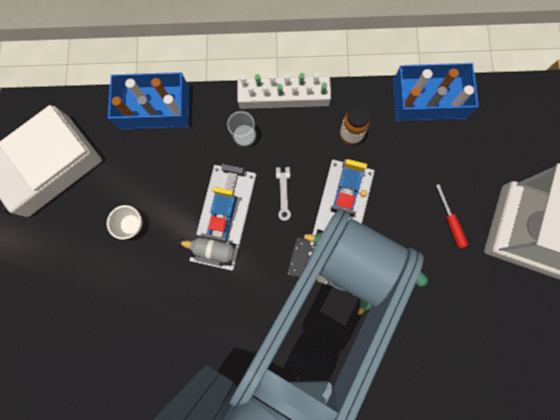

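View pics/scene6.png

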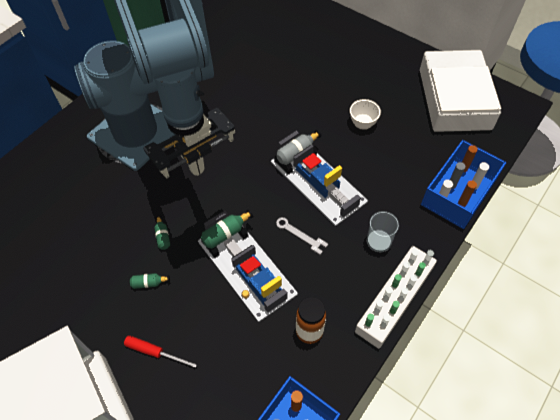

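```bash
python3 -c "
from station import finish_job,ctrl
print(finish_job()); print(ctrl.observe()['time'])"
```

```text
the job is handed in; nothing more can be done
None
the job is handed in; nothing more can be done
```

The green tank's clamp is open and the job is handed in. The arm's clock read about 11 s, against the 43 s limit. I pressed the red release with the shut fingertips until it hit its stop at 18.5 N. I then pushed the yellow plate back until the jaw met the end stop at about 19 N, backed off and lifted clear.

**Final checks:**
- **Release:** the pad stayed down, with its face tilted about 0.31 by depth against 0.30 for fully pressed.
- **Jaw:** the yellow plate moved about 59 mm and stands at the end stop, within about 1 mm of the full 60 mm.
- **Left alone:** the green tank lies in its cradle. The cap, grey clamp, wrench and the other items match the first pictures, and the arm touches nothing.

**One surprise:** the jaw slid back about 11 mm by itself during the press, once the pawl came free. The plate push did the rest.

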